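Fill a spray can at the workshop's bench filler

TASK

Get the spray-can filler ready and fill the small can: slide the drip tray all the way into its slot at the bottom of the filler, handle end outside, and only then stand the small spray can upright in the filler's sprung ring and press it down as far as the ring goes. Finish while still holding the can pressed fully down; the big spray can and the other things on the bench stay where they are.

Things in the scene. Friction and masses are not known exactly. Their poses are not given: they have to be found in the camera images.
- filler: The filler, a grey steel bench machine fixed to the bench; place and heading vary. Origin on the bench under the axis of its sprung ring, z up; its +x is the way the drip tray goes in. Two guide posts with springs stand at y = +57 and -57 mm, 116 mm high. The tank housing lies behind the slot's stop wall: x = 70 to 155 mm, 130 mm wide, 140 mm high with cap and gauge.
- slot_mouth (a point): Middle of the mouth of the tray slot, on the bench, between the ends of the two side cheeks (50 mm high); +x into the slot. The slot lies on the bench (no floor of its own), 104 mm wide, 120 mm deep to its stop wall; flared guides outside the mouth widen it to about 130 mm over 28 mm. Rails above the pan's edges leave 19 mm of height.
- ring (a joint): How far the sprung ring is pressed down, m: 0 up (at rest, it carries the can without sinking), 0.018 fully down on its stop. Pressing down takes about 3 N at the start and 15 N at the bottom; it springs back up when let go.
- ring_seat (a point): Centre of the ledge inside the sprung ring on which the can's foot stands, moving with the ring; 87 mm above the bench with the ring up; z up. The ring is an aluminium collar, 63 mm inside, flared to about 73 mm at its mouth, which lies 21 mm above this point. Below the ledge, in the middle, is the brass filling nozzle.
- tray_center (a point): The drip tray, loose on the bench: a flat grey plastic pan 170 mm long (x), 100 mm wide (y), 14 mm high, 0.2 kg. This point is the middle of the pan, 7 mm above its underside; +x points away from the handle, which is the end that goes into the slot first.
- tray_handle (a point): Grip point of the tray's upright handle plate at the outer (-x) end of the pan, 80 mm from the pan's middle and 36 mm above the bench. The plate is 10 mm thick (along the tray's x), 60 mm wide (y) and its top is 50 mm above the bench; the pan's rim below it is 14 mm high.
- tray_home (a point): Where the middle of the pan (tray_center) lies when the tray is fully home against the stop; same axes as the tray then has: x inwards. The handle plate then stands 40 mm outside the slot's mouth.
- can_center (a point): The small refillable spray can, bare aluminium with a low black cap, standing upright: 57 mm in diameter, 140 mm high in all (straight body up to 110 mm, then shoulder and a 32 mm wide cap), about 0.24 kg. This point is on its axis, half-way up (70 mm above its foot).
- big_can_center (a point): A big throw-away spray can, upright, 65 mm in diameter and 175 mm high: leave it alone. This point is half-way up. The two cans may stand in either of two places.
- level: A small red spirit level, 240 x 24 x 45 mm, standing on its long edge: leave it alone. Origin under its middle, x along it.
- mug: A white mug, 82 mm wide, 95 mm high: leave it alone. Origin under its middle.
- wrench: A steel wrench, 190 mm long, lying on the bench: leave it alone.
Not all that is in view belongs to the job. What is shaped like the part that bears can_center but yellow is not meant.

How it is judged:
By the outcome, as a careful person would: the job done as asked, in the order asked, and still so for the second after the job is handed in, while the arm keeps its last pose, push and grip.
It also fails if it takes over 64 s, if anything falls off the work surface, if the arm or the gripper's body presses on something with over 40 N, if the wrist force passes 120 N, or if a joint passes its speed limit or range.

ROBOT

A 6-joint arm with a two-finger parallel gripper is mounted at the origin on the work surface. World frame = base frame: x ahead of the robot, y to its left, z up, the work surface at z = 0. Lengths are in m, angles in degrees, forces in N, time in s.
With the tool pointing down it reaches from about 0.25 to 0.725 m from the base axis. Payload 4 kg.
Tool frame: the origin (TCP) lies between the finger pads; the fingertips stand 17 mm ahead of it and the grasp point (between the pads) lies 2 mm behind it (ctrl.tcp_to_tips is the distance from the TCP to the fingertips, in m); z points along the fingers, y is the direction in which the jaws open and shut (so a half turn about z gives the same grasp; the last joint's range is limited). The gripper opens to 85 mm and grips with 20 to 120 N. Pads are 22 mm wide; open, the fingers measure 114 mm over their backs; the gripper's body (76 mm by 85 mm) begins 54 mm behind the grasp point. The pads swing forward as they close: fully open they stand 13 mm farther back than shut.
Start: joints at [-69.156, 13.785, 0.286, 76.501, 0, 90], TCP at [0.178, -0.467, 0.248] pointing down, gripper open.
Joint ranges: [-155.79, 155.79], [-60.16, 107.12], [-62.33, 73.08], [-114, 123.19], [-81.49, 82.49], [-180, 180]. Speed limits (degrees/s): [159.86, 159.86, 180, 180, 180, 180].

INTERFACE

Orientations are given as a 3x3 rotation matrix whose columns are the frame's x, y, z axes.
In Python, from bench import ctrl, read_camera, finder gives the robot as it stands.
- The arm moves only by the shell command python3 -m inch 'ROWS' [OPENING] [FORCE]. ROWS is JSON, a list that holds one entry, the list of rows, each a list of 6 numbers: the shift along the tool's x, y, z in mm, then the turn, a rotation vector about the tool's x, y, z in rad. In form: [[[x, y, z, wx, wy, wz], ...]]. A call has 1 to 20 rows; each row is the pose to reach, as a shift and turn from the pose measured when the call began, along the tool's axes at that moment; what a row does not reach only later rows make up. A row lasts 1/10 s, in which the tool goes at most 50 mm and 8.59 degrees, less where a joint would pass 70% of its speed; a pose out of reach is approached as far as the arm can. A call with a gripper value outside its range is refused whole. OPENING is the opening, from 0 (shut) to 1 (fully open), set as the call begins (- or left out, the last holds). The fingers move at their own pace and stop on an object; FORCE is the grip in N (left out, the last holds). Time passes only in rows, so rows that repeat a pose let the fingers close. It gives the time, the measured TCP pose, the force and the opening at its end, in the units of the state.
- ctrl.get_obs(): the state, without advancing time (a new reading comes with each control period).
- read_camera(name): name is "scene" or "top" or "wrist"; returns a dict with "pixels" (480x640x3 uint8, red, green, blue), "camera_matrix" (3x3 intrinsics, pixels), "rvec" (rotation vector, rad) and "tvec" (3), from world to camera coordinates, as OpenCV has them. Camera axes: x right, y down, z forward; pixel columns grow to the right and rows downward; lengths in m; the calibration is good to about 2 mm. The wrist camera is an equidistant fisheye: a pixel r from the principal point sees the ray r / f radians off the axis. A picture is of the moment at which its call begins. There is no depth.
- ctrl.close_job(): hands the job in, once; it reports no verdict.
Trained networks look in the newest picture that a camera, given by its name, has taken for a name from the list of things; names that differ only in an ending like _2 or _b are one class to them, and where a whole thing is asked for, a point or a joint stands for the part that bears it (a point fixed in the world has none). Each returns a list of dicts, best first, with "conf" (0 to 1); they miss things now and then, are a little off and sometimes report something else, mostly with a low value. They report only what shows in the picture. A call takes as long as a camera call. They do not tell look-alikes from the thing itself.
- finder.search_frame(name, camera): "bbox" ([left, top, right, bottom] in pixels, round what is visible of it).
The state is a dict: "clock": time; "joint_positions": joint angles; "joint_vel": joint speeds; "effort": joint torques, N m; "position": TCP position; "eef_rot": TCP orientation; "force": force on the tool from outside, world axes, zero at the start; "ft_torque": the same for the moment, N m; "opening": opening from 0.0 (shut) to 1.0 (fully open).
Only numpy, scipy, OpenCV 4.12 (cv2) and the standard library are available. Lean on these libraries where they do the work, as an engineer would, in place of code of your own. Each camera call takes 0.05 s, during which the arm holds its last target. There are 200 camera calls.

## Working session

There is one attempt and no reset: what is moved stays moved. The work goes in short steps, Python scripts to look and compute and a shell command to move; the robot and the scene stay as the last step left them, time stands still between calls to the robot, and variables do not carry over. Pictures are saved under pics/ and viewed, about 8 in all and at most 12, crops included, and the job is handed in when it is done.

```bash
mkdir -p pics; ls
python3 - <<'E'
from bench import ctrl, read_camera, finder
import cv2
o=ctrl.get_obs();print(o['clock'],o['position'],o['eef_rot'],o['force'],o['opening'])
for c in ("scene","top"):
    r=read_camera(c);cv2.imwrite(f"pics/{c}0.png",r["pixels"][:,:,::-1])
    print(c,r["camera_matrix"],r["rvec"],r["tvec"])
    for n in ["filler","ring","tray_center","tray_handle","can_center","big_can_center","level","mug","wrench"]:
        print(n,[(round(d['conf'],2),[int(v) for v in d['bbox']]) for d in finder.search_frame(n,c)][:4])
E
```

```text
pics
0.0 [ 0.17771075 -0.46670315  0.24740099] [[ 9.34540176e-01  3.55856821e-01 -7.62786016e-04]
 [ 3.55857638e-01 -9.34538035e-01  2.00073179e-03]
 [-8.78489297e-07 -2.14120747e-03 -9.99997708e-01]] [ 0.08164065 -0.11271965 -0.57848626] 0.9981542206884065
scene [[527.93290536   0.         321.59257128]
 [  0.         527.93290536 227.77242115]
 [  0.           0.           1.        ]] [ 1.71799152  2.10013753 -0.60404808] [ 0.09747429 -0.44291869  1.72976078]
filler [(0.87, [378, 185, 481, 251])]
ring [(0.6, [400, 190, 428, 232])]
tray_center [(0.92, [234, 177, 302, 211])]
tray_handle [(0.74, [236, 174, 299, 213])]
can_center [(0.85, [170, 223, 200, 271]), (0.58, [175, 187, 207, 230])]
big_can_center [(0.77, [220, 194, 249, 252]), (0.58, [234, 179, 301, 213])]
level [(0.91, [268, 270, 363, 295]), (0.36, [217, 196, 253, 253])]
mug [(0.82, [426, 270, 477, 318])]
wrench [(0.67, [194, 153, 216, 193])]
top [[575.0741078    0.         321.74658519]
 [  0.         575.0741078  239.12695688]
 [  0.           0.           1.        ]] [ 2.13704652 -2.16789602  0.11833665] [0.00409387 0.56446777 1.21902548]
filler [(0.75, [121, 237, 245, 322])]
ring [(0.8, [182, 244, 220, 305])]
tray_center [(0.94, [353, 262, 435, 320])]
tray_handle [(0.64, [354, 261, 435, 312])]
can_center [(0.75, [455, 216, 497, 244]), (0.58, [444, 153, 483, 193])]
big_can_center [(0.92, [393, 182, 435, 230])]
level [(0.89, [255, 162, 362, 184]), (0.26, [120, 236, 251, 322])]
mug [(0.91, [124, 158, 183, 206]), (0.72, [254, 162, 363, 182]), (0.48, [123, 234, 256, 321])]
wrench [(0.58, [481, 263, 494, 350])]
```

Run:
```python
import cv2
a=cv2.imread("pics/top0.png")[130:370,100:520];b=cv2.imread("pics/scene0.png")[140:330,150:500]
cv2.imwrite("pics/t0c.png",cv2.resize(a,None,fx=1.9,fy=1.9,interpolation=3))
cv2.imwrite("pics/s0c.png",cv2.resize(b,None,fx=2.2,fy=2.2,interpolation=3))
```

```text
(no output)
```

View pics/t0c.png

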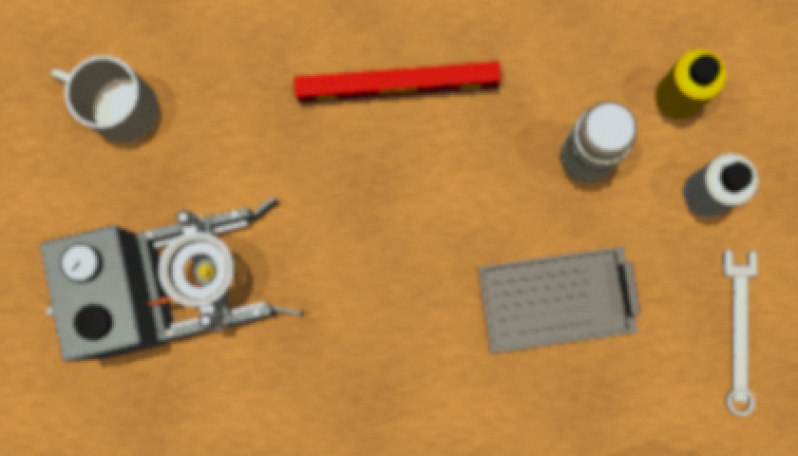

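View pics/s0c.png

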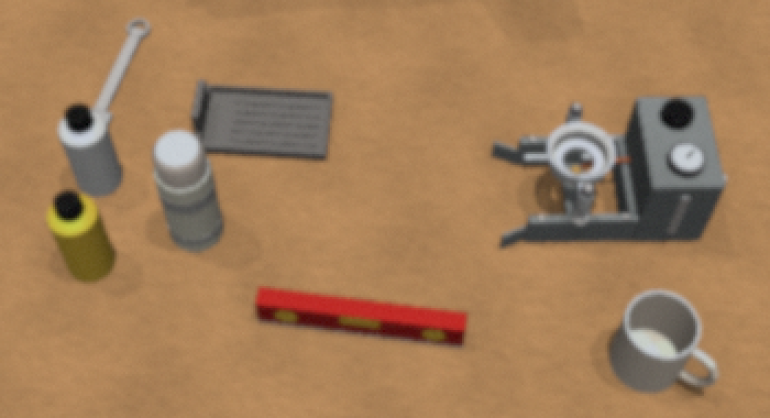

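The top crop shows the cans as follows:
- Aluminium body with low black cap, at crop (735,177): this is the small can.
- Yellow look-alike, at (703,70): this is the decoy.
- Grey, white-topped big can, at (608,128).

The tray is at (558,300) with its handle on the right. The filler ring is at (196,269) with the slot mouth facing right. The scene view agrees.

```bash
cat > h.py <<'E'
import numpy as np, cv2
from bench import ctrl, read_camera, finder
def ray(cam,uv):
    R,_=cv2.Rodrigues(np.array(cam["rvec"],float)); t=np.array(cam["tvec"],float).ravel()
    K=cam["camera_matrix"]; p=(np.array(uv,float)-[K[0,2],K[1,2]])/[K[0,0],K[1,1]]
    if cam.get("fish"):
        th=np.hypot(*p); p3=np.array([*(p/max(th,1e-9)*np.sin(th)),np.cos(th)])
    else: p3=np.array([*p,1.])
    return -R.T@t, R.T@p3
def onz(cam,uv,z):
    c,d=ray(cam,uv); return (c+d*(z-c[2])/d[2])
def proj(cam,P):
    R,_=cv2.Rodrigues(np.array(cam["rvec"],float)); q=R@np.array(P,float)+np.array(cam["tvec"]).ravel(); K=cam["camera_matrix"]
    if cam.get("fish"):
        r=np.hypot(q[0],q[1]); th=np.arctan2(r,q[2]); n=q[:2]/max(r,1e-9)*th
    else: n=q[:2]/q[2]
    return np.array([K[0,0]*n[0]+K[0,2],K[1,1]*n[1]+K[1,2]])
def cam(n):
    r=read_camera(n); r["fish"]=n=="wrist"; return r
def totool(P,o=None):
    o=o or ctrl.get_obs(); return np.array(o["eef_rot"]).T@(np.array(P)-np.array(o["position"]))*1000
E
python3 - <<'E'
from h import *
np.set_printoptions(precision=4,suppress=True)
t=cam("top"); s=cam("scene")
T=lambda u,v,z:onz(t,(100+u/1.9,130+v/1.9),z)
S=lambda u,v,z:onz(s,(150+u/2.2,140+v/2.2),z)
print("can",T(736,177,.14),S(79,118,.14)); print("big",T(609,127,.175),S(180,147,.175)); print("yel",T(704,70,.14))
c=[T(*p,.014) for p in [(479,268),(491,352),(634,333),(620,250)]]; print("tray",np.mean(c,0),c)
f=(c[0]+c[1])/2-(c[2]+c[3])/2; print("tray ang",np.degrees(np.arctan2(f[1],f[0])),np.linalg.norm(f))
print("handle",T(629,290,.05),S(202,100,.05))
print("ring",T(196,269,.108),S(581,144,.108))
h=[T(*p,.125) for p in [(42,243),(118,227),(142,342),(65,360)]]; print("housing",h)
f=h[1]-h[2]; print("front face ang",np.degrees(np.arctan2(f[1],f[0])))
print("cheek ends",T(252,211,.05),T(272,308,.05)); print("mug",T(103,92,.095))
print("level",T(296,88,.045),T(500,72,.045))
E
```

```text
can [ 0.5786 -0.3359  0.14  ] [ 0.5904 -0.3319  0.14  ]
big [ 0.6272 -0.199   0.175 ] [ 0.6284 -0.1954  0.175 ]
yel [ 0.694  -0.3076  0.14  ]
tray [ 0.4564 -0.1575  0.014 ] [array([ 0.4952, -0.0696,  0.014 ]), array([ 0.3987, -0.0814,  0.014 ]), array([ 0.4181, -0.2457,  0.014 ]), array([ 0.5137, -0.2331,  0.014 ])]
tray ang 96.59443411854414 0.16504567929830338
handle [ 0.4658 -0.2355  0.05  ] [ 0.4738 -0.2301  0.05  ]
ring [0.4923 0.2383 0.108 ] [0.4873 0.2398 0.108 ]
housing [array([0.5212, 0.3993, 0.125 ]), array([0.5371, 0.3184, 0.125 ]), array([0.4152, 0.2906, 0.125 ]), array([0.3975, 0.3714, 0.125 ])]
front face ang 12.842946329096758
cheek ends [0.5613 0.188  0.05  ] [0.4513 0.165  0.05  ]
mug [0.6914 0.347  0.095 ]
level [0.7042 0.1387 0.045 ] [ 0.7192 -0.097   0.045 ]
```

```bash
python3 -m inch '[[[15,-5,4,0,0,0.01],[50,-16,12,0,0,0.04],[90,-29,20,0,0,0.07],[135,-43,30,0,0,0.1],[180,-58,40,0,0,0.13],[225,-72,52,0,0,0.16],[270,-87,62,0,0,0.19],[310,-100,70,0,0,0.22],[340,-109,77,0,0,0.24],[353,-113,80,0,0,0.248],[353,-113,80,0,0,0.248],[353,-113,80,0,0,0.248]]]' 0.6 40
python3 - <<'E'
from h import *
np.set_printoptions(precision=4,suppress=True)
w=cam("wrist");cv2.imwrite("pics/w1.png",w["pixels"][:,:,::-1]);print(w["camera_matrix"],w["rvec"],w["tvec"])
for n in ["tray_center","tray_handle"]: print(n,finder.search_frame(n,"wrist"))
o=ctrl.get_obs();print(o["position"],o["eef_rot"],o["clock"])
a=np.radians(96.6);R=np.array([[np.cos(a),-np.sin(a)],[np.sin(a),np.cos(a)]])
for p in [(85,50),(85,-50),(-85,-50),(-85,50)]:
    print(p,proj(w,[*(np.array([.4564,-.1575])+R@(np.array(p)/1000)),.014]))
E
```

```text
clock: 2.3
position: [0.4673, -0.2361, 0.1682]
eef_rot: [[0.993, 0.116, -0.001], [0.116, -0.993, -0.0], [-0.001, 0.0, -1.0]]
force: [-0.1, -0.6, 0.4]
opening: 0.602
[[371.6483   0.     322.7407]
 [  0.     371.6483 233.3207]
 [  0.       0.       1.    ]] [-2.1472  1.9094  0.322 ] [-0.2887  0.3956  0.4486]
tray_center [{'bbox': [128.2, 149.7, 331.9, 276.2], 'conf': 0.58}]
tray_handle [{'bbox': [126.6, 150.3, 332.2, 276.5], 'conf': 0.67}]
[ 0.4669 -0.2369  0.1687] [[ 0.9935  0.1139  0.0003]
 [ 0.1139 -0.9935 -0.0004]
 [ 0.0002  0.0004 -1.    ]] 2.45
(85, 50) [142.0002 273.6195]
(85, -50) [125.8765 163.7765]
(-85, -50) [330.93   156.9579]
(-85, 50) [329.886  277.4218]
```

View pics/w1.png

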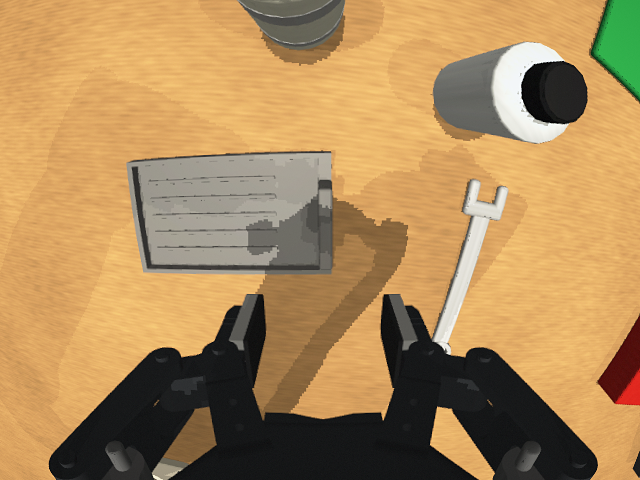

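Run:
```python
from h import *
np.set_printoptions(precision=4,suppress=True)
w=cam("wrist")
c=[onz(w,p,.014) for p in [(146,272),(128,163),(331,152.5),(331,271)]];m=np.mean(c,0)
f=(c[0]+c[1])/2-(c[2]+c[3])/2;a=np.arctan2(f[1],f[0]);print(m,np.degrees(a),np.linalg.norm(f))
g=(c[0]+c[3])/2-(c[1]+c[2])/2;print(np.degrees(np.arctan2(g[1],g[0]))-90,np.linalg.norm(g))
h=m+[-.08*np.cos(a),-.08*np.sin(a),0];h[2]=.040;print("handle",h,totool(h))
print(onz(w,(325,181),.05),onz(w,(325,268),.05))
```

```text
[ 0.4593 -0.1598  0.014 ] 97.66990342916442 0.1673333004059467
-262.5664655896407 0.09824422032630013
handle [ 0.47   -0.2391  0.04  ] [  2.7349   2.4537 128.7435]
[ 0.5035 -0.2338  0.05  ] [ 0.4404 -0.2412  0.05  ]
```

```bash
python3 -m inch '[[[2,2,15,0,0,-0.01],[3,2.5,45,0,0,-0.019],[3,2.5,80,0,0,-0.019],[3,2.5,110,0,0,-0.019],[3,2.5,125,0,0,-0.019],[3,2.5,131,0,0,-0.019],[3,2.5,131,0,0,-0.019]]]' 0.6 40; python3 -m inch '[[[0,0,0,0,0,0],[0,0,0,0,0,0],[0,0,0,0,0,0],[0,0,0,0,0,0],[0,0,0,0,0,0],[0,0,0,0,0,0]]]' 0 40
```

```text
clock: 3.2
position: [0.4696, -0.2395, 0.0374]
eef_rot: [[0.991, 0.132, -0.001], [0.132, -0.991, 0.0], [-0.001, -0.0, -1.0]]
force: [-0.1, 0.5, 0.7]
opening: 0.595
clock: 3.8
position: [0.4704, -0.2397, 0.0386]
eef_rot: [[0.991, 0.132, 0.001], [0.132, -0.991, -0.001], [0.001, 0.001, -1.0]]
force: [-0.9, 1.0, 7.2]
opening: 0.11
```

```bash
python3 -m inch '[[[0,0,-1,0,0,0],[3,-6,-1,0,0,-0.003],[9,-17,-1,0,0,-0.008],[18,-33,-1,0,0,-0.016],[28,-52,-1,0,0,-0.025],[38,-71,-1,0,0,-0.034],[48,-90,-1,0,0,-0.043],[58,-109,-1,0,0,-0.052],[69,-128,-1,0,0,-0.06],[79,-147,-1,0,0,-0.069],[89,-166,-1,0,0,-0.078],[98,-183,-1,0,0,-0.086],[105,-195,-1,0,0,-0.092],[109,-202,-1,0,0,-0.094],[109,-202,-1,0,0,-0.094],[109,-202,-1,0,0,-0.094]]]'
python3 - <<'E'
from h import *
w=cam("wrist");cv2.imwrite("pics/w2.png",w["pixels"][:,:,::-1])
t=cam("top");cv2.imwrite("pics/t2.png",cv2.resize(t["pixels"][150:370,100:420,::-1],None,fx=2.4,fy=2.4,interpolation=3))
E
```

```text
clock: 5.4
position: [0.5514, -0.0253, 0.0394]
eef_rot: [[0.975, 0.224, 0.001], [0.224, -0.975, -0.001], [0.0, 0.001, -1.0]]
force: [0.1, 0.5, -3.8]
opening: 0.11
```

View pics/w2.png

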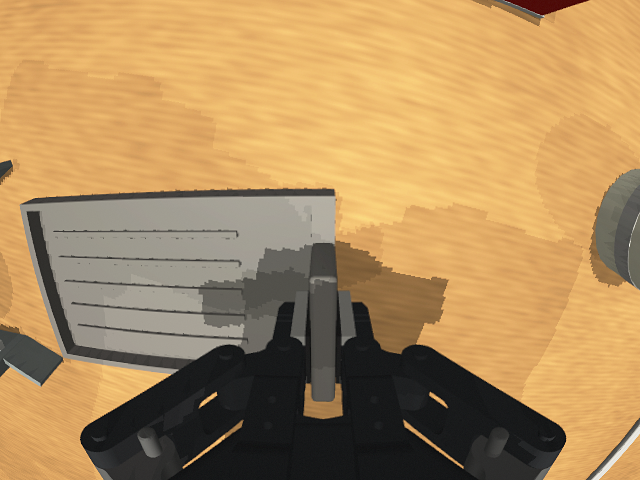

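View pics/t2.png

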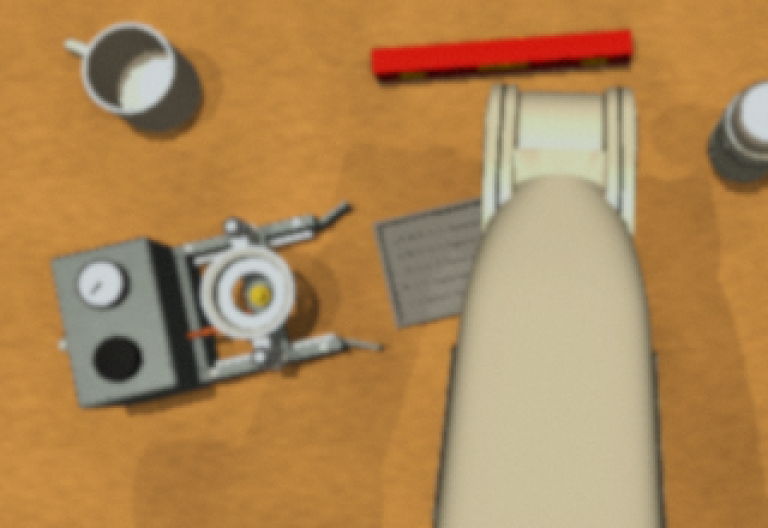

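Run:
```python
from h import *
np.set_printoptions(precision=4,suppress=True)
t=cam("top");w=cam("wrist")
T=lambda u,v,z:onz(t,(100+u/2.4,150+v/2.4),z)
fa,fb=T(350,205,.05),T(380,347,.05);print("flare ends",fa,fb,(fa+fb)/2,np.linalg.norm(fa-fb))
d=fa-fb;print("axis by flare",np.degrees(np.arctan2(d[1],d[0]))+90)
ca,cb=T(316,222,.05),T(341,342,.05);print("cheek ends",ca,cb,(ca+cb)/2,np.linalg.norm(ca-cb))
for p,q in [((185,250),(313,219)),((212,380),(341,345))]:
    d=T(*p,.05)-T(*q,.05);print("cheek dir",np.degrees(np.arctan2(d[1],d[0])))
p,q=T(150,239,.12),T(182,388,.12);d=p-q;print("housing",np.degrees(np.arctan2(d[1],d[0]))+90,(p+q)/2)
print("ring",T(249,292,.108))
pa,pb=T(234,226,.116),T(263,353,.116);d=pa-pb;print("posts",pa,pb,(pa+pb)/2,np.degrees(np.arctan2(d[1],d[0]))+90,np.linalg.norm(d))
a,b=T(376,226,.014),T(397,327,.014);d=a-b;print("tray front",(a+b)/2,np.degrees(np.arctan2(d[1],d[0]))+90,np.linalg.norm(d))
a,b=onz(w,(22,203),.014),onz(w,(67,358),.014);d=a-b;print("tray front w",a,b,(a+b)/2,np.degrees(np.arctan2(d[1],d[0]))+90,np.linalg.norm(d))
a=onz(w,(335,192),.014); d=onz(w,(22,203),.014)-a;print("tray side",np.degrees(np.arctan2(d[1],d[0])))
o=ctrl.get_obs();print(o["position"],np.degrees(np.arctan2(*o["eef_rot"][:2,1][::-1]))+180,o["clock"])
```

```text
flare ends [0.5731 0.1596 0.05  ] [0.4456 0.1325 0.05  ] [0.5093 0.146  0.05  ] 0.1303646902082972
axis by flare 101.9568823061205
cheek ends [0.5582 0.1901 0.05  ] [0.4505 0.1672 0.05  ] [0.5043 0.1787 0.05  ] 0.1100979260861965
cheek dir 102.8798436412626
cheek dir 104.36463200039199
housing 103.16588489536849 [0.4746 0.3044 0.12  ]
ring [0.4921 0.2371 0.108 ]
posts [0.5479 0.2488 0.116 ] [0.4401 0.2229 0.116 ] [0.494  0.2358 0.116 ] 103.46977582162708 0.11088969050214809
tray front [0.5113 0.131  0.014 ] 101.66868932030229 0.09530315970363643
tray front w [0.5632 0.1438 0.014 ] [0.4652 0.1207 0.014 ] [0.5142 0.1322 0.014 ] 103.24073922784054 0.10071797498321827
tray side 103.20880496720443
[ 0.5515 -0.0259  0.0396] 102.88296580041015 5.6
```

The tray and slot line up to within about 1 mm, both headed near 103°, so I'm pushing in.

```bash
python3 -m inch '[[[0,-4,0.5,0,0,0],[0,-12,0.5,0,0,0],[0,-22,0.5,0,0,0],[0,-32,0.5,0,0,0],[0,-42,0.5,0,0,0],[0,-52,0.5,0,0,0],[0,-62,0.5,0,0,0],[0,-72,0.5,0,0,0],[0,-82,0.5,0,0,0],[0,-90,0.5,0,0,0],[0,-96,0.5,0,0,0],[0,-98,0.5,0,0,0]]]'
```

```text
clock: 6.8
position: [0.5305, 0.0703, 0.0394]
eef_rot: [[0.975, 0.224, 0.003], [0.224, -0.975, -0.001], [0.003, 0.002, -1.0]]
force: [5.0, -3.1, -1.2]
opening: 0.113
```

```bash
python3 -m inch '[[[0.5,-5,0.5,0,0,0],[1,-13,0.5,0,0,0],[1,-22,0.5,0,0,0],[1,-31,0.5,0,0,0],[1,-40,0.5,0,0,0],[1,-49,0.5,0,0,0],[1,-56,0.5,0,0,0],[1,-60,0.5,0,0,0],[1,-62,0.5,0,0,0]]]'
```

```text
clock: 7.7
position: [0.5195, 0.1247, 0.0388]
eef_rot: [[0.973, 0.233, 0.003], [0.233, -0.973, 0.003], [0.003, -0.003, -1.0]]
force: [3.9, -1.0, -1.6]
opening: 0.112
```

```bash
python3 -m inch '[[[0,-3,0,0,0,0],[0,-6,0,0,0,0],[0,-8,0,0,0,0],[0,-10,0,0,0,0],[0,-12,0,0,0,0],[0,-14,0,0,0,0],[0,-16,0,0,0,0],[0,-16,0,0,0,0]]]'
```

```text
clock: 8.5
position: [0.5183, 0.1325, 0.039]
eef_rot: [[0.97, 0.244, 0.002], [0.244, -0.97, 0.01], [0.005, -0.009, -1.0]]
force: [5.9, -1.2, -1.6]
opening: 0.109
```

```bash
python3 -m inch '[[[0,-2,0,0,0,0],[0,-4,0,0,0,0],[0,-6,0,0,0,0],[0,-6,0,0,0,0],[0,-6,0,0,0,0]]]'
python3 - <<'E'
from h import *
t=cam("top");w=cam("wrist");o=ctrl.get_obs();print(o["position"],o["force"],o["ft_torque"],o["joint_positions"])
a=cv2.resize(t["pixels"][220:330,110:310,::-1],None,fx=3,fy=3,interpolation=3)
cv2.imwrite("pics/m3.png",np.vstack([a,cv2.resize(w["pixels"][100:400,:,::-1],(600,281))]))
E
```

```text
clock: 9.0
position: [0.5181, 0.1354, 0.0391]
eef_rot: [[0.969, 0.248, 0.003], [0.248, -0.969, 0.012], [0.006, -0.011, -1.0]]
force: [4.8, -1.0, -3.1]
opening: 0.108
[0.51813022 0.13546829 0.03904595] [ 4.86645589 -1.49077141 -2.48263125] [-0.48350419 -1.21887663 -0.63895905] [ 14.30276067  27.99594057 -12.73955763  48.94235406   0.65345588
 179.97133477]
```

View pics/m3.png

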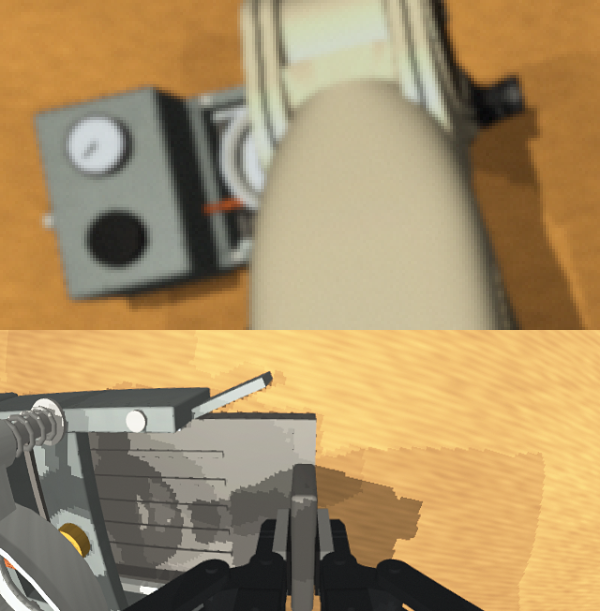

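Joint 6 has reached its 180° limit, so I'll release, turn the tool by −90° and push the handle home with shut fingers.

```bash
python3 -m inch '[[[0,0,0,0,0,0],[0,0,0,0,0,0],[0,0,0,0,0,0],[0,0,-10,0,0,0],[0,0,-30,0,0,0],[0,0,-50,0,0,0],[0,0,-65,0,0,0],[0,6,-70,0,0,-0.13],[0,14,-70,0,0,-0.27],[0,22,-70,0,0,-0.41],[0,30,-70,0,0,-0.55],[0,34,-70,0,0,-0.69],[0,36,-70,0,0,-0.83],[0,36,-70,0,0,-0.97],[0,36,-70,0,0,-1.11],[0,36,-70,0,0,-1.25],[0,36,-70,0,0,-1.39],[0,36,-70,0,0,-1.53],[0,36,-70,0,0,-1.57],[0,36,-70,0,0,-1.57]]]' 0.35
python3 - <<'E'
from h import *
w=cam("wrist");cv2.imwrite("pics/w4.png",w["pixels"][:,:,::-1])
E
```

```text
clock: 11.1
position: [0.5267, 0.0999, 0.1093]
eef_rot: [[-0.247, 0.969, 0.003], [0.969, 0.247, 0.013], [0.012, 0.006, -1.0]]
force: [0.4, 0.7, 0.5]
opening: 0.35
```

View pics/w4.png

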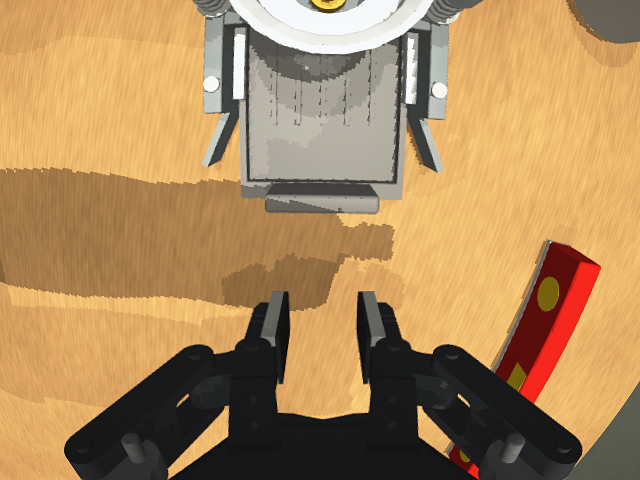

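```bash
python3 -m inch '[[[0,0,15,0,0,0.02],[0,0,40,0,0,0.02],[0,0,62,0,0,0.02],[0,0,70,0,0,0.02],[4,0,71,0,0,0.02],[10,0,71,0,0,0.02],[15,0,71,0,0,0.02],[18,0,71,0,0,0.02],[21,0,71,0,0,0.02],[24,0,71,0,0,0.02],[26,0,71,0,0,0.02],[28,0,71,0,0,0.02],[28,0,71,0,0,0.02]]]' 0.15 40
```

```text
clock: 12.45
position: [0.5215, 0.1222, 0.0396]
eef_rot: [[-0.223, 0.975, 0.007], [0.975, 0.223, 0.0], [-0.001, 0.006, -1.0]]
force: [1.4, -18.2, 6.4]
opening: 0.152
```

```bash
python3 -m inch '[[[2,0,0,0,0,0],[4,0,0,0,0,0],[6,0,0,0,0,0],[8,0,0,0,0,0],[8,0,0,0,0,0]]]'
```

```text
clock: 12.95
position: [0.5208, 0.1222, 0.0401]
eef_rot: [[-0.217, 0.976, 0.009], [0.976, 0.217, -0.017], [-0.019, 0.005, -1.0]]
force: [3.4, -23.6, 4.1]
opening: 0.151
```

```bash
python3 -m inch '[[[-8,0,0,0,0,0],[-20,0,0,0,0,0],[-28,0,-10,0,0,0],[-32,0,-35,0,0,0],[-34,0,-60,0,0,0],[-34,0,-70,0,0,0],[-34,0,-72,0,0,0]]]' 1 40
python3 - <<'E'
from h import *
from scipy.spatial.transform import Rotation as Ro
np.set_printoptions(precision=4,suppress=True)
w=cam("wrist");cv2.imwrite("pics/w5.png",cv2.resize(w["pixels"][0:260,150:500,::-1],None,fx=2,fy=2))
w1=dict(w);w1["rvec"]=np.array([-2.1472,1.9094,.322]);w1["tvec"]=np.array([-.2887,.3956,.4486])
P=onz(w1,(555,93),.14);print("can from w1",P)
o=ctrl.get_obs();R=np.array(o["eef_rot"]);print(o["position"],R,o["clock"])
tgt=np.array([.5825,-.335,.25]);print("tool shift",totool(tgt,o))
a=np.radians(-30);Rt=np.array([[np.cos(a+np.pi/2),np.cos(a),0],[np.sin(a+np.pi/2),np.sin(a),0],[0,0,-1.]])
print("rotvec",Ro.from_matrix(R.T@Rt).as_rotvec(),np.linalg.det(Rt))
E
```

```text
clock: 13.65
position: [0.5287, 0.0908, 0.1146]
eef_rot: [[-0.218, 0.976, 0.013], [0.976, 0.218, -0.016], [-0.018, 0.009, -1.0]]
force: [-0.1, -0.0, -0.1]
opening: 1.001
can from w1 [ 0.579  -0.3307  0.14  ]
[0.528  0.0907 0.1137] [[-0.2176  0.976   0.0112]
 [ 0.9759  0.2178 -0.016 ]
 [-0.0181  0.0075 -0.9998]] 13.7
tool shift [-429.7184  -38.495  -128.8547]
rotvec [0.0138 0.0145 0.7431] 1.0
```

View pics/w5.png

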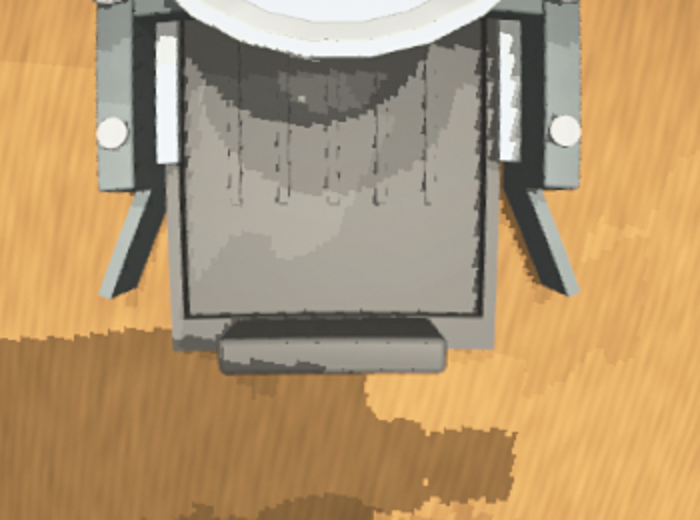

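Run:
```python
from h import *
np.set_printoptions(precision=4,suppress=True)
w=cam("wrist");W=lambda u,v,z:onz(w,(150+u/2,v/2),z)
m=(W(118,190,.05)+W(560,188,.05))/2
e=(W(173,349,.014)+W(495,349,.014))/2
h=(W(220,338,.05)+W(446,338,.05))/2
u=np.array([-.225,.974,0]);print(m,e,h,"tail out",(m-e)@u,"plate inner top out",(m-h)@u)
t=cam("top");cv2.imwrite("pics/t5.png",cv2.resize(t["pixels"][200:350,100:340,::-1],None,fx=3,fy=3,interpolation=3))
```

```text
[0.5063 0.1817 0.05  ] [0.5155 0.133  0.014 ] [0.5135 0.1425 0.05  ] tail out 0.049480081797595304 plate inner top out 0.03981048812660537
```

Tray home is confirmed: the tail stands 49.5 mm out (50 expected) and the plate 39.8 mm out (40 expected). Next is the can.

```bash
python3 -m inch '[[[-5,0,-10,0,0,0.02],[-20,-1,-35,0.002,0.002,0.07],[-45,-4,-65,0.005,0.005,0.13],[-80,-7,-95,0.007,0.007,0.19],[-120,-10,-115,0.01,0.01,0.26],[-165,-14,-129,0.013,0.014,0.33],[-210,-18,-129,0.013,0.014,0.4],[-255,-22,-129,0.013,0.014,0.47],[-300,-26,-129,0.013,0.014,0.54],[-340,-30,-129,0.013,0.014,0.61],[-375,-34,-129,0.013,0.014,0.67],[-405,-37,-129,0.013,0.014,0.71],[-422,-39,-129,0.013,0.014,0.74],[-428,-41,-129,0.013,0.014,0.743],[-428,-41,-129,0.013,0.014,0.743],[-428,-41,-129,0.013,0.014,0.743]]]' 1 40
python3 - <<'E'
from h import *
w=cam("wrist");cv2.imwrite("pics/w6.png",w["pixels"][:,:,::-1])
print([(round(d['conf'],2),[int(v) for v in d['bbox']]) for d in finder.search_frame("can_center","wrist")])
o=ctrl.get_obs();print(o["position"],o["eef_rot"],proj(w,[.579,-.333,.14]),proj(w,[.579,-.333,0]))
E
```

```text
clock: 15.4
position: [0.5788, -0.3331, 0.2483]
eef_rot: [[0.499, 0.866, -0.003], [0.867, -0.499, -0.001], [-0.002, -0.003, -1.0]]
force: [-0.1, 1.3, 1.7]
opening: 0.997
[(0.97, [386, 82, 484, 160]), (0.64, [296, 165, 368, 262])]
[ 0.57900978 -0.33269629  0.24872212] [[ 4.98498735e-01  8.66885966e-01 -2.78078594e-03]
 [ 8.66887506e-01 -4.98502817e-01 -9.96490090e-04]
 [-2.25007290e-03 -1.91387954e-03 -9.99995637e-01]] [323.98706018 237.94565894] [323.80063046 191.36364703]
```

View pics/w6.png

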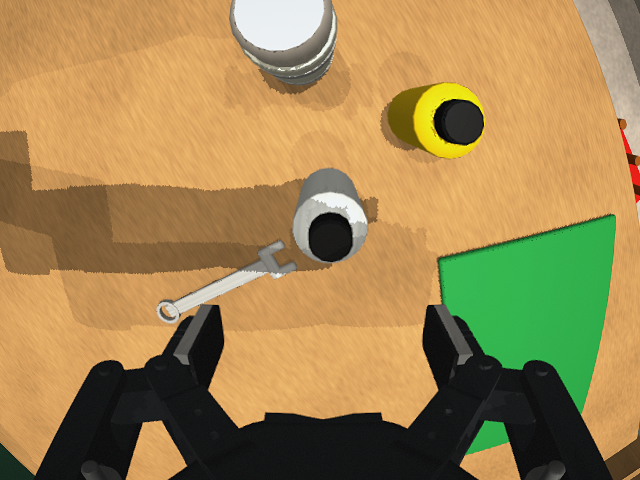

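Candidates in the wrist view are the bare aluminium can at (330,225) and the yellow one at (450,120). The aluminium can with the black cap is the one meant, and this close picture confirms it.

Run:
```python
from h import *
w=cam("wrist");np.set_printoptions(precision=4,suppress=True)
for uv,z in [((330.5,237.5),.14),((330.5,226),.108)]:
    P=onz(w,uv,z);P[2]=.088;print(P,totool(P))
```

```text
[ 0.5832 -0.3347  0.088 ] [  0.707    4.7991 160.8864]
[ 0.5826 -0.3371  0.088 ] [ -1.6882   5.4162 160.8911]
```

```bash
python3 -m inch '[[[0,3,8,0,0,0],[0,5,25,0,0,0],[0,5,45,0,0,0],[0,5,70,0,0,0],[0,5,95,0,0,0],[0,5,120,0,0,0],[0,5,142,0,0,0],[0,5,154,0,0,0],[0,5,159,0,0,0],[0,5,160,0,0,0],[0,5,160,0,0,0]]]' 1 40; python3 -m inch '[[[0,0,0,0,0,0],[0,0,0,0,0,0],[0,0,0,0,0,0],[0,0,0,0,0,0],[0,0,0,0,0,0],[0,0,0,0,0,0]]]' 0 60
```

```text
clock: 16.65
position: [0.5837, -0.3357, 0.0899]
eef_rot: [[0.498, 0.867, -0.001], [0.867, -0.498, -0.002], [-0.002, 0.0, -1.0]]
force: [0.5, -0.3, 0.4]
opening: 1.005
clock: 17.25
position: [0.5843, -0.336, 0.0918]
eef_rot: [[0.498, 0.867, 0.001], [0.867, -0.498, -0.003], [-0.002, 0.003, -1.0]]
force: [-1.7, 1.9, 6.0]
opening: 0.649
```

```bash
python3 -m inch '[[[0,0,0,0,0,0],[0,0,-5,0,0,0],[0,0,-20,0,0,0],[0,0,-45,0,0,0],[0,0,-75,0,0,0],[0,0,-105,0,0,0],[0,0,-135,0,0,0],[0,0,-165,0,0,0],[0,0,-188,0,0,0],[0,0,-200,0,0,0],[0,0,-204,0,0,0],[0,0,-204,0,0,0]]]' 0 80; python3 -m inch '[[[6,-5,0,0,0,-0.01],[22,-17,0,0,0,-0.04],[48,-38,0,0,0,-0.1],[78,-62,0,0,0,-0.16],[108,-85,0,0,0,-0.22],[138,-109,0,0,0,-0.28],[168,-133,0,0,0,-0.34],[200,-158,0,0,0,-0.4],[230,-181,0,0,0,-0.46],[260,-205,0,0,0,-0.52],[290,-229,0,0,0,-0.58],[318,-251,5,0,0,-0.64],[345,-272,12,0,0,-0.7],[364,-287,18,0,0,-0.74],[375,-295,20,0,0,-0.75],[378,-298,20,0,0,-0.75],[378,-298,20,0,0,-0.75]]]'
python3 - <<'E'
from h import *
w=cam("wrist");cv2.imwrite("pics/w7.png",w["pixels"][:,:,::-1])
o=ctrl.get_obs();print(o["position"],o["eef_rot"],proj(w,[.492,.238,.108]))
E
```

```text
clock: 18.45
position: [0.5841, -0.3354, 0.2957]
eef_rot: [[0.498, 0.867, 0.001], [0.867, -0.498, -0.003], [-0.002, 0.003, -1.0]]
force: [-0.4, 0.2, -2.0]
opening: 0.647
clock: 20.15
position: [0.5139, 0.1407, 0.2738]
eef_rot: [[-0.226, 0.974, 0.001], [0.974, 0.226, -0.004], [-0.004, -0.0, -1.0]]
force: [0.9, -0.5, -1.5]
opening: 0.64
[0.51424593 0.14009511 0.27403134] [[-2.25465394e-01  9.74250089e-01  1.45581483e-03]
 [ 9.74241575e-01  2.25469555e-01 -4.10291844e-03]
 [-4.32551058e-03  4.93249214e-04 -9.99990523e-01]] [323.81937158  89.59109491]
```

View pics/w7.png

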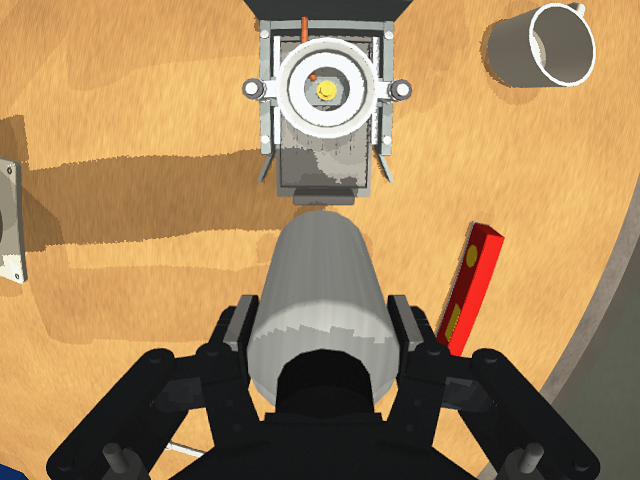

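Run:
```python
from h import *
np.set_printoptions(precision=4,suppress=True)
w=cam("wrist");o=ctrl.get_obs();R=np.array(o["eef_rot"]);p=np.array(o["position"])
P=onz(w,(328.5,87.5),.108);print("ring",P,totool(P));Q=onz(w,(327,89),.116);print("posts",Q,totool(Q))
f=p+R@[0,0,.090]
th=np.linspace(0,2*np.pi,73)
F=np.array([proj(w,f+R@[.0285*np.cos(a),.0285*np.sin(a),0]) for a in th]);print("foot pred top row",F[:,1].min(),"x range",F[:,0].min(),F[:,0].max())
```

```text
ring [0.4956 0.2399 0.108 ] [102.4518   4.0626 165.7573]
posts [0.4948 0.2381 0.116 ] [100.8435   2.8276 157.763 ]
foot pred top row 205.2948647023382 x range 277.6268443933729 368.5223857133135
```

```bash
python3 -m inch '[[[5,0,0,0,0,0],[18,1,2,0,0,0],[35,2,6,0,0,0],[53,3,12,0,0,0],[71,3,20,0,0,0],[87,4,30,0,0,0],[98,4,40,0,0,0],[102,4,50,0,0,0],[103,4,56,0,0,0],[103,4,57,0,0,0],[103,4,57,0,0,0]]]'
python3 - <<'E'
from h import *
w=cam("wrist");cv2.imwrite("pics/w8.png",w["pixels"][:,:,::-1])
E
```

```text
clock: 21.35
position: [0.4954, 0.2403, 0.2166]
eef_rot: [[-0.224, 0.975, 0.002], [0.975, 0.224, -0.004], [-0.005, 0.001, -1.0]]
force: [-0.2, 0.4, -1.6]
opening: 0.648
```

View pics/w8.png

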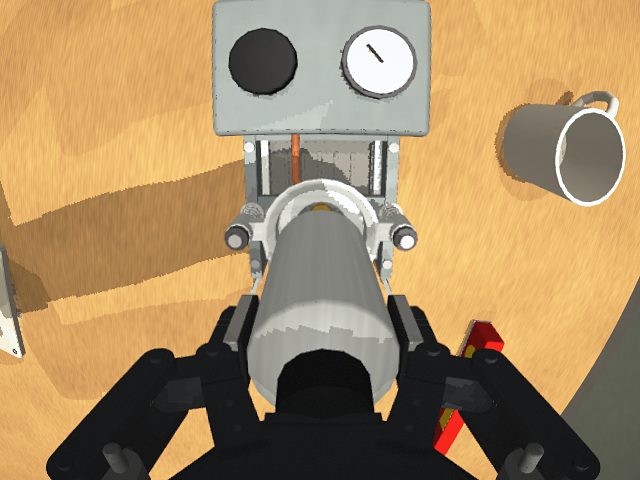

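Run:
```python
from h import *
np.set_printoptions(precision=2,suppress=True)
w=cam("wrist");o=ctrl.get_obs();z=o["position"][2]-.0918
for n,uv,h in [("posts",(320.5,238),.116),("ring far outer edge",(321,179.5),.108),("ring far inner edge",(321,190),.108),("foot far edge",(322,211),z)]: print(n,totool(onz(w,uv,h),o))
print(z)
```

```text
posts [  3.2   -1.76 101.26]
ring far outer edge [ 40.19  -1.44 109.11]
ring far inner edge [ 33.27  -1.45 109.14]
foot far edge [24.09 -0.77 91.7 ]
0.12547676567222615
```

```bash
python3 -m inch '[[[2,-1,2,0,0,0],[3,-1,6,0,0,0],[3,-1,11,0,0,0],[3,-1,16,0,0,0],[3,-1,21,0,0,0],[3,-1,24,0,0,0],[3,-1,26,0,0,0],[3,-1,26,0,0,0]]]'
```

```text
clock: 22.25
position: [0.494, 0.2429, 0.1908]
eef_rot: [[-0.224, 0.975, 0.002], [0.975, 0.224, -0.004], [-0.004, 0.001, -1.0]]
force: [-0.3, 0.9, -1.8]
opening: 0.643
```

```bash
python3 -m inch '[[[0,0,2,0,0,0],[0,0,4,0,0,0],[0,0,6,0,0,0],[0,0,6,0,0,0]]]'
```

```text
clock: 22.65
position: [0.4939, 0.2428, 0.1845]
eef_rot: [[-0.224, 0.975, 0.002], [0.975, 0.224, -0.004], [-0.004, 0.001, -1.0]]
force: [-0.5, 0.3, -1.9]
opening: 0.65
```

```bash
python3 -m inch '[[[0,0,2,0,0,0],[0,0,4,0,0,0],[0,0,6,0,0,0],[0,0,8,0,0,0],[0,0,8,0,0,0]]]'
```

```text
clock: 23.15
position: [0.4938, 0.2428, 0.1772]
eef_rot: [[-0.224, 0.975, 0.002], [0.975, 0.224, -0.004], [-0.004, 0.001, -1.0]]
force: [-1.6, -0.2, 4.2]
opening: 0.647
```

```bash
python3 -m inch '[[[0,0,2,0,0,0],[0,0,4,0,0,0],[0,0,6,0,0,0],[0,0,8,0,0,0],[0,0,10,0,0,0],[0,0,12,0,0,0],[0,0,12,0,0,0]]]'
```

```text
clock: 23.85
position: [0.4938, 0.2428, 0.1671]
eef_rot: [[-0.224, 0.975, 0.003], [0.975, 0.224, -0.003], [-0.004, 0.003, -1.0]]
force: [-5.6, -1.9, 12.8]
opening: 0.644
```

```bash
python3 -m inch '[[[0,-1,2,0,0,0],[0,-1,4,0,0,0],[0,-1,6,0,0,0],[0,-1,8,0,0,0],[0,-1,8,0,0,0]]]'
```

```text
clock: 24.35
position: [0.4934, 0.2427, 0.1619]
eef_rot: [[-0.224, 0.975, 0.007], [0.975, 0.224, -0.002], [-0.003, 0.006, -1.0]]
force: [-5.2, -2.5, 14.9]
opening: 0.643
```

```bash
python3 -m inch '[[[0,0,1,0,0,0],[0,0,2,0,0,0],[0,0,3,0,0,0],[0,0,4,0,0,0],[0,0,4,0,0,0]]]'
```

```text
clock: 24.85
position: [0.4933, 0.2427, 0.1608]
eef_rot: [[-0.224, 0.975, 0.008], [0.975, 0.224, -0.001], [-0.003, 0.008, -1.0]]
force: [-6.6, -3.3, 16.5]
opening: 0.644
```

```bash
python3 -m inch '[[[0,0,4,0,0,0],[0,0,5,0,0,0],[0,0,6,0,0,0],[0,0,6,0,0,0],[0,0,6,0,0,0]]]' 0 110
```

```text
clock: 25.35
position: [0.4931, 0.2426, 0.1606]
eef_rot: [[-0.224, 0.975, 0.012], [0.975, 0.224, 0.001], [-0.002, 0.012, -1.0]]
force: [-11.8, -6.2, 30.9]
opening: 0.643
```

```bash
python3 -m inch '[[[0,0,6,0,0,0],[0,0,7,0,0,0],[0,0,8,0,0,0],[0,0,8,0,0,0],[0,0,8,0,0,0]]]' 0 110
```

```text
clock: 25.85
position: [0.4928, 0.2425, 0.1605]
eef_rot: [[-0.224, 0.974, 0.016], [0.975, 0.224, 0.003], [-0.001, 0.016, -1.0]]
force: [-15.3, -7.9, 42.4]
opening: 0.641
```

The force climbs 17→31→42 N with no further travel, and total travel is 18 mm, so the ring is on its stop. I'll ease to a moderate press and relieve the side load.

```bash
python3 -m inch '[[[0,-1,6,0.005,0,0],[0,-1.5,5,0.01,0,0],[0,-1.5,4.5,0.01,0,0],[0,-1.5,4.5,0.01,0,0],[0,-1.5,4.5,0.01,0,0],[0,-1.5,4.5,0.01,0,0]]]' 0 110
python3 - <<'E'
from h import *
w=cam("wrist");s=cam("scene")
a=cv2.resize(w["pixels"][:,:,::-1],(400,300));b=cv2.resize(s["pixels"][130:330,150:500,::-1],(525,300),interpolation=3)
cv2.imwrite("pics/f9.png",np.vstack([cv2.resize(a,(533,400))[:300],cv2.resize(b,(533,300))]))
o=ctrl.get_obs();print(o["position"],o["force"],o["clock"])
for n in ["level","mug","big_can_center","wrench"]: print(n,[(round(d['conf'],2),[int(v) for v in d['bbox']]) for d in finder.search_frame(n,"scene")][:2])
E
```

```text
clock: 26.45
position: [0.4929, 0.2425, 0.1607]
eef_rot: [[-0.224, 0.975, 0.013], [0.975, 0.224, 0.003], [-0.0, 0.013, -1.0]]
force: [-6.0, -2.8, 21.1]
opening: 0.638
[0.49288073 0.24249998 0.1606521 ] [-6.82218756 -3.75790344 22.13438272] 26.55
level [(0.84, [269, 269, 359, 294])]
mug [(0.97, [428, 271, 474, 315]), (0.59, [395, 203, 429, 241])]
big_can_center [(0.77, [218, 195, 254, 251]), (0.23, [376, 181, 483, 253])]
wrench [(0.69, [185, 149, 218, 201]), (0.36, [374, 182, 478, 250])]
```

View pics/f9.png

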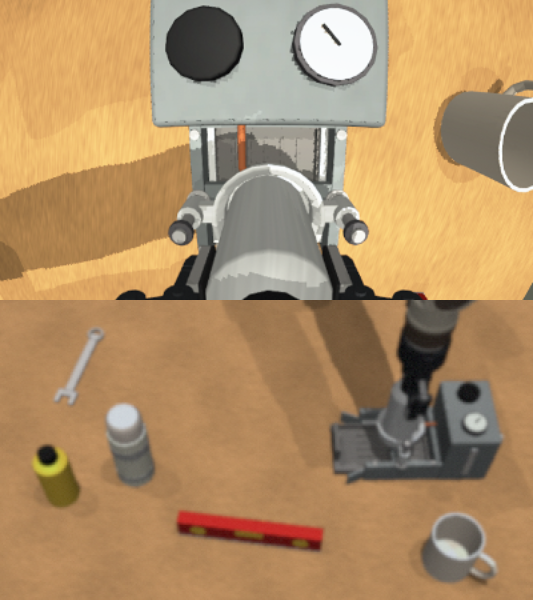

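The can is in the ring, the tray is in the slot and the other things are where they were. Handing in.

```bash
python3 -c "
from bench import ctrl
o=ctrl.get_obs();print(o['position'],o['force']);print(ctrl.close_job())"
```

```text
[0.49288907 0.24250615 0.16063947] [-5.97137107 -2.88407437 22.38884737]
the job is handed in; nothing more can be done
None
```

I slid the drip tray fully into its slot first. Then I stood the small aluminium can in the sprung ring and pressed it onto its stop. I handed the job in at about 26.5 s, still gripping and pressing the can.

- **Tray:** the first push stalled because joint 6 reached its 180° limit, so I let go, turned the tool and pushed the handle home with the fingers nearly shut. It then stopped hard at about 20 N. The wrist picture put the tray's tail 49.5 mm and the handle plate 39.8 mm outside the mouth, against 50 and 40 mm expected.
- **Can:** it went down about 18 mm from first contact. The force then rose from 17 to 42 N with no more travel, so the ring was on its stop. That 42 N on the held can was brief; I eased it, and the final press reads about 22 N at the same height.
- **Side load:** about 6–7 N of sideways force and 0.8° of tool tilt remained at the end. I reduced these but did not remove them.
- **Other things:** in the last scene picture the big can, level, mug and wrench are where they started, to within the finder's accuracy. The yellow can looks unmoved too, though only by eye.

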